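# Wedge the sagging griddle level

### The job

The griddle on the serving counter sags at the front. Take the tall wooden wedge and push it, thin end first and flat on the counter, under the middle of the griddle's front bar until it jams tight: the griddle is up level against its stop and rests on the wedge. Let go, and leave the thin shim, the jar and the squeeze bottle where they stand.

Things in the scene. Friction and masses are not known exactly. Their poses are not given: they have to be found in the camera images.
- wedge_mid (a point): Tall plain wooden wedge, loose, 0.11 kg: 180 mm long, 44 mm wide, flat below; top slopes straight from 38 mm high at the thick end to 4 mm at the thin end. The point lies midway along and across it, 10.5 mm above its underside (wedge 21 mm high there). x runs along it to the thin end (thin end at +90 mm, thick end at -90 mm), y across it, z up. The thin end starts pointing roughly away from the robot.
- shim_mid (a point): Thin shim of the same wood, shorter (130 mm long, 44 mm wide) and only 14 mm high at its thick end: too thin for the job, leave alone. The point lies midway along it, 4.5 mm above its underside. Shim and wedge lie on the counter, one at the left and one at the right of the griddle's front, either way round.
- stand: Fixed steel stand carrying the griddle. Origin on the counter, straight below the middle of the griddle's front bar. x horizontal, square to the bar, from front to rear (the way the wedge is pushed); y along the bar; z up. Rear posts 16 mm square at x = 255, y = +-155 mm carry the wire rack.
- rack_front (a point): Middle of the front rail of the stand's see-through wire rack (rods 4 to 8 mm thick), 245 mm above the counter. The rack is 310 mm wide and reaches from here, 65 mm in front of the front bar, back to the rear posts. An upright tool cannot follow the wedge in under it: lean the tool so that its top stays in front.
- front_bar (a point): Middle of the griddle's round steel front bar, 12 mm thick, 270 mm long, on its centre line. Height of this point: 20 mm sagging, 34.4 mm level (rear lip on the stop bar, it can rise no further); the underside is 6 mm lower. It drops back by its own weight, about 6 N here. Its z axis leans 0.06 rad when sagging, 0 when level; x points to the rear.
- jar: Glass jar with steel lid, 76 mm wide, 120 mm high, standing loose beside the griddle; origin under its centre. Leave alone.
- bottle: Yellow squeeze bottle, 62 mm wide, 190 mm high, standing loose on the other side of the griddle; origin under its centre. Leave alone.
- griddle_front (a point): Middle of the griddle's front face, half-way up. The griddle, hinged at the rear, is an aluminium box 280 mm wide, 275 mm deep, 46 mm high, its bottom at the height of the bar's centre, its front face 5 mm in front of the bar's centre; two flat knobs stick out 16 mm more at y = +-80 mm. Rubber front feet 24 mm wide stand 18 mm behind the bar at y = +-120 mm.
- front_gap (a point): Point on the counter 100 mm in front of the bar's middle. The wedge touches the bar when its thin end is about 55 mm past the bar's centre, and the griddle is level when it is about 130 mm past (50 mm of the thick end is then left in front). Pushing takes 7 to 15 N while the griddle rises, then the force climbs steeply: a push of 20 to 25 N jams it tight, and it stays so when let go.
Mind the look-alikes: they are no part of the job. Leave any pink or turquoise look-alike of the part that bears wedge_mid alone.

How it is judged (in metres and radians):
At the end, for the whole second after the job is handed in: Griddle level (front bar's centre over 32.5 mm up; 34.4 is fully level) and bearing on the wedge with over 8 N (jammed); wedge flat (0.06 rad), still, within 0.35 rad of square to the bar, its centre within 50 mm of the bar's middle and 0 to 80 mm behind the bar; robot clear (height (world z) of front_bar above 0.0325 m and contact force between wedge and griddle above 8 N and y of wedge_mid in the frame of stand between -0.05 and 0.05 m and x of wedge_mid in the frame of stand between 0 and 0.08 m and angle between the x axis of wedge_mid and the x axis of stand, either way round below 0.35 rad and angle between wedge_mid's own z axis and vertical below 0.06 rad and linear speed of wedge below 0.01 m/s); the robot touches nothing.
It fails at once if the thin shim is moved more than 30 mm (distance of shim_mid from where it was at the start of the episode above 0.03 m).
It fails at once if the jar is moved more than 30 mm or tipped (distance of jar from where it was at the start of the episode above 0.03 m or angle between jar's own z axis and vertical above 0.3 rad).
It fails at once if the squeeze bottle is moved more than 30 mm or tipped (distance of bottle from where it was at the start of the episode above 0.03 m or angle between bottle's own z axis and vertical above 0.3 rad).
It also fails if it takes over 64 s, if anything falls off the work surface, if the arm or the gripper's body presses on something with over 40 N, if the wrist force passes 120 N, or if a joint passes its speed limit or range.

### The arm

A 6-joint arm with a two-finger parallel gripper is mounted at the origin on the work surface. World frame = base frame: x ahead of the robot, y to its left, z up, the work surface at z = 0. Lengths are in m, angles in degrees, forces in N, time in s.
With the tool pointing down it reaches from about 0.3 to 0.75 m from the base axis. Payload 8.5 kg.
Tool frame: the origin (TCP) lies midway between the tips of the shut fingers; the grasp point (between the pads) lies 19 mm behind it; z points along the fingers, y is the direction in which the jaws open and shut (so a half turn about z gives the same grasp; the last joint's range is limited). The gripper opens to 85 mm and grips with 20 to 120 N. Pads are 22 mm wide; open, the fingers measure 114 mm over their backs; the gripper's body (76 mm by 85 mm) begins 54 mm behind the grasp point. The pads swing forward as they close: fully open they stand 13 mm farther back than shut.
Start: joints at [55.617, 21.807, 74.336, -0, 83.858, -12.336], TCP at [0.206, 0.51, 0.231] pointing down, gripper open.
Joint ranges: [-178.18, 178.18], [-50.72, 133.34], [12.68, 142.11], [-81.47, 261.47], [9.98, 163.14], [-165.26, 165.26]. Speed limits (degrees/s): [136.94, 136.94, 180, 180, 180, 180].

### API

Orientations are given as a 3x3 rotation matrix whose columns are the frame's x, y, z axes.
In Python, from rig import env, eyes, close_job gives the robot as it stands.
- The arm moves only by the tool jog_arm, never from a script. Its argument "deltas" is one flat list of numbers, 7 for each row, row after row: the shift along the tool's x, y, z in units of 0.75 m (1.0 is 0.75 m), then the turn, a rotation vector about the tool's x, y, z in units of 180 degrees (1.0 is 180 degrees), then the gripper command: -1 is fully open, 1 is shut, values between are in proportion. In form: [dx, dy, dz, ax, ay, az, fingers, dx, dy, dz, ax, ay, az, fingers, ...]. A call has 1 to 12 rows; each row is the pose to reach, as a shift and turn from the pose commanded when the call began, along the tool's axes at that moment, turning the shorter way round; what a row does not reach only later rows make up. A row lasts 1/12 s, in which the tool goes at most 41.7 mm and 7.16 degrees, less where a joint would pass 70% of its speed; a pose out of reach is approached as far as the arm can. A call with a number of a shift or a turn outside -1 to 1 is refused whole. A call with a gripper value outside its range is refused whole. The fingers move at their own pace and stop on an object; "grip_force" is the grip in N (left out, the last holds). Time passes only in rows, so rows that repeat a pose let the fingers close. It gives the time, the measured TCP pose, the force and the opening at its end, in the units of the state.
- env.observe(): the state, without advancing time (a new reading comes with each control period).
- eyes.get_image(name): name is "scene" or "top"; returns the picture (420x560x3 uint8, red, green, blue); there is no depth.
- eyes.camera_params(name): a dict with "intrinsics" (3x3 intrinsics, pixels), "R" (3x3) and "t" (3): a world point X has camera coordinates R X + t. Camera axes: x right, y down, z forward; pixel columns grow to the right and rows downward; lengths in m; the calibration is good to about 2 mm. A picture is of the moment at which its call begins. camera_params takes no time and is no camera call.
- close_job(): hands the job in, once; it reports no verdict.
The state is a dict: "time_s": time; "q": joint angles; "qvel": joint speeds; "joint_efforts": joint torques, N m; "position": TCP position; "tool_rot": TCP orientation; "ft_force": force on the tool from outside, world axes, zero at the start; "wrist_torque": the same for the moment, N m; "grip_width": finger opening in m.
Only numpy, scipy, OpenCV 4.12 (cv2) and the standard library are available. Lean on these libraries where they do the work, as an engineer would, in place of code of your own. Each camera call takes 0.05 s, during which the arm holds its last target.

## Working session

There is one attempt and no reset: what is moved stays moved. The work goes in short steps, Python scripts to look and compute and a tool call to move; the robot and the scene stay as the last step left them, time stands still between calls to the robot, and variables do not carry over. Pictures are saved under pics/ and viewed, and the job is handed in when it is done.

Besides the shell and the picture viewer there is one more tool, called after "Emit:" in YAML: its name, and indented under it one key for each argument. jog_arm: Moves the arm, as the interface text tells. Its arguments: {"type":"object","properties":{"deltas":{"type":"array"},"grip_force":{"type":"number"}},"required":["deltas"]}

```bash
ls; mkdir -p pics; python3 - <<'E'
from rig import env, eyes
import cv2
for n in ("scene","top"):
    im=eyes.get_image(n); cv2.imwrite(f"pics/{n}0.png",im[:,:,::-1])
    p=eyes.camera_params(n); print(n,p)
print(env.observe())
E
```

```text
pics
scene {'intrinsics': array([[429.73827785,   0.        , 282.83701197],
       [  0.        , 429.73827785, 211.91199633],
       [  0.        ,   0.        ,   1.        ]]), 'R': array([[ 0.62675448,  0.77901093,  0.01791092],
       [ 0.60123228, -0.46884495, -0.64707354],
       [-0.49567991,  0.41632486, -0.76221718]]), 't': array([-0.28523076, -0.1961402 ,  1.43994771])}
top {'intrinsics': array([[385.17683546,   0.        , 275.90583835],
       [  0.        , 385.17683546, 205.28657315],
       [  0.        ,   0.        ,   1.        ]]), 'R': array([[-0.09395533, -0.99556609, -0.0045349 ],
       [-0.96730018,  0.09236377, -0.23621873],
       [ 0.23559021, -0.0178074 , -0.97168933]]), 't': array([0.01066348, 0.49299143, 1.12576912])}
{'time_s': 0.1, 'q': array([ 5.56188027e+01,  2.18374668e+01,  7.43793398e+01,  2.94786569e-04,
        8.38577203e+01, -1.23347379e+01]), 'qvel': array([-0.00085505, -0.10718874, -0.18277095,  0.01499639, -0.02237519,
       -0.04613485]), 'joint_efforts': array([ 5.02633178e-03, -4.49217403e+01, -2.31657654e+01, -6.78696779e-05,
        3.59439669e-03,  5.80378446e-05]), 'position': array([0.2062884 , 0.50956762, 0.23077666]), 'tool_rot': array([[-9.26879481e-01,  3.75358339e-01, -7.38744882e-04],
       [ 3.75358960e-01,  9.26878905e-01, -1.07061080e-03],
       [ 2.82864355e-04, -1.26962169e-03, -9.99999154e-01]]), 'ft_force': array([-0.0229669 , -0.457235  , -0.11314484]), 'wrist_torque': array([ 0.00634559,  0.02091671, -0.02746855]), 'grip_width': 0.08547878587460918}
```

View pics/scene0.png

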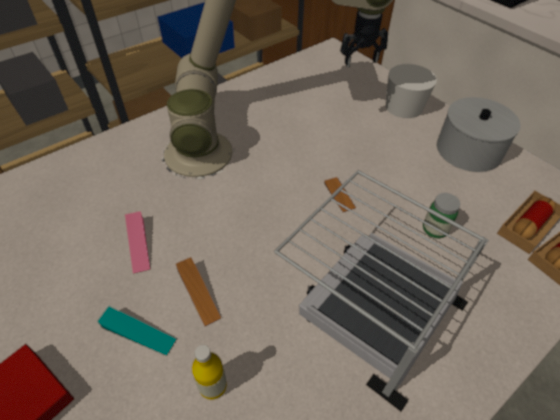

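View pics/top0.png

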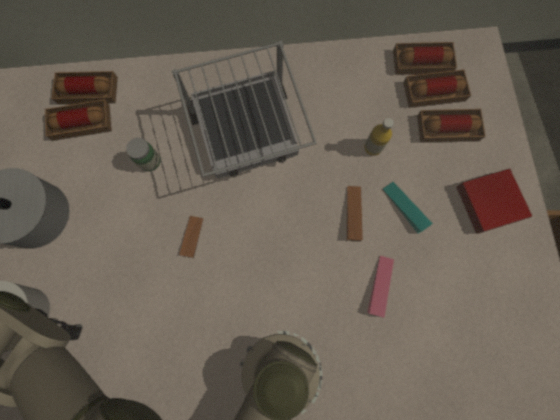

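Top view: wedge at about (354,213), shim (191,236), griddle front bar near (250,165), jar (143,155) and bottle (379,137). I'll zoom in to measure.

```bash
python3 - <<'E'
import cv2,numpy as np
t=cv2.imread("pics/top0.png"); s=cv2.imread("pics/scene0.png")
def crop(im,x0,y0,w,h,k,n):
    c=im[y0:y0+h,x0:x0+w]; c=cv2.resize(c,None,fx=k,fy=k,interpolation=cv2.INTER_CUBIC)
    c=cv2.convertScaleAbs(c,alpha=1.6)
    for i in range(0,w,10): cv2.putText(c,str(x0+i) if i%20==0 else "|",(i*k,10),0,.35,(0,255,255),1)
    for i in range(0,h,10): cv2.putText(c,str(y0+i),(0,i*k+4),0,.35,(0,255,255),1)
    cv2.imwrite(f"pics/{n}.png",c)
crop(t,170,40,150,140,4,"c1"); crop(t,330,170,110,90,6,"c2"); crop(s,270,170,220,230,3 if 0 else 2,"c3"); crop(s,160,240,80,100,6,"c4")
E
```

```text
(no output)
```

View pics/c1.png

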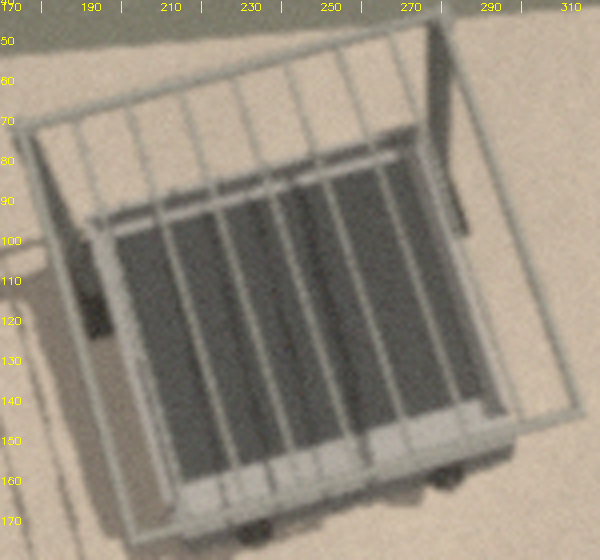

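View pics/c2.png

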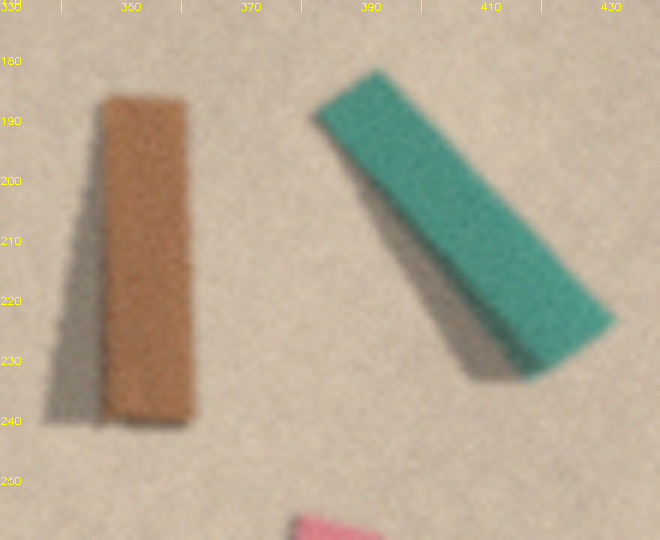

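View pics/c3.png

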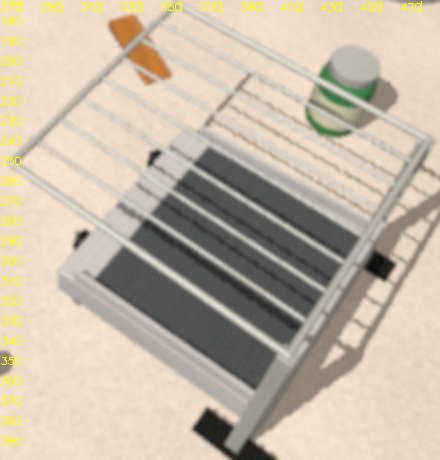

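View pics/c4.png

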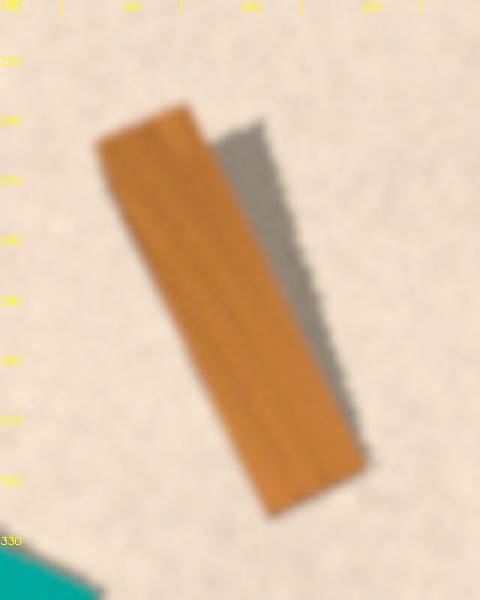

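```bash
cat > h.py <<'E'
import numpy as np
from rig import eyes
from scipy.optimize import least_squares
P={n:eyes.camera_params(n) for n in("scene","top")}
def proj(n,X):
    p=P[n]; c=np.atleast_2d(X)@p["R"].T+p["t"]; c=c@p["intrinsics"].T; return c[:,:2]/c[:,2:]
def tf(q,pts):
    c,s=np.cos(q[2]),np.sin(q[2]); pts=np.array(pts,float)
    return np.c_[q[0]+c*pts[:,0]-s*pts[:,1],q[1]+s*pts[:,0]+c*pts[:,1],pts[:,2]]
def ray(n,uv,z):
    p=P[n]; d=p["R"].T@np.linalg.solve(p["intrinsics"],[*uv,1]); o=-p["R"].T@p["t"]; return o+d*(z-o[2])/d[2]
def fit(pts,obs,q0):
    # obs: list (cam, idx, uv)
    def r(q):
        X=tf(q,pts(q)); return np.concatenate([proj(n,X[i])[0]-uv for n,i,uv in obs])
    s=least_squares(r,q0,loss="soft_l1"); return s.x,r(s.x).reshape(-1,2)
E
python3 - <<'E'
from h import *
np.set_printoptions(precision=3,suppress=True)
W=lambda q:[[.09,.022,.004],[.09,-.022,.004],[-.09,.022,.038],[-.09,-.022,.038]]
# y left -> image left in top
o=[("top",0,(347.3,186.3)),("top",1,(361,186.7)),("top",2,(347.3,238.8)),("top",3,(362,239.7)),
("scene",1,(205,326.2)),("scene",0,(220.8,317.3)),("scene",3,(176.2,263.8)),("scene",2,(191.2,257.3))]
g=ray("top",(354,213),.02);print(g)
for k in((0,4),(4,8),(0,8)):
    print("wedge",*fit(W,o[k[0]:k[1]],[g[0],g[1],0]))
S=lambda q:[[-.065,.155,.247],[-.065,-.155,.247],[q[3],.155,.247],[q[3],-.155,.247],[-.021,.08,.045],[-.021,-.08,.045]]
o=[("top",0,(204,175.2)),("top",1,(315,143)),("top",2,(175.5,72.5)),("top",3,(282,43.5)),
("scene",0,(362.5,174)),("scene",1,(280,250)),("scene",2,(485,240)),("scene",3,(415,347.5))]
g=ray("top",(250,165),.02);print(g)
for k in((0,4),(4,8),(0,8)):
    q,r=fit(S,o[k[0]:k[1]],[g[0],g[1],0.2,.26]);print("stand",q,r)
print(proj("top",tf(q,S(q))[4:]),proj("scene",tf(q,S(q))[4:]), "bar ends",proj("top",tf(q,[[0,.135,.02],[0,-.135,.02]])))
print("jar",ray("scene",(438,230),0),ray("top",(143,155),.1),"bottle",ray("scene",(211,392),0),ray("top",(378,148),0),"shim",ray("top",(191,236),.01))
print("jar top",ray("top",(137,147),.12),"bottle top",ray("top",(388,123),.19),ray("scene",(204,355),.19))
E
```

```text
[ 0.453 -0.28   0.02 ]
wedge [ 0.456 -0.282 -0.169] [[ 0.06  -0.469]
 [-0.117  0.082]
 [ 0.184  0.082]
 [-0.129  0.238]]
wedge [ 0.459 -0.278 -0.155] [[-0.2   -0.019]
 [ 0.678  0.617]
 [-0.743 -0.156]
 [ 0.225 -0.559]]
wedge [ 0.457 -0.279 -0.157] [[-1.021 -0.852]
 [-1.2   -0.449]
 [-0.293 -0.294]
 [-0.608 -0.302]
 [-1.143 -0.149]
 [-0.236  0.526]
 [-1.453 -0.339]
 [-0.465 -0.707]]
[0.644 0.035 0.02 ]
stand [0.64  0.01  0.2   0.253] [[-0.325 -0.109]
 [ 0.859 -0.028]
 [ 0.297 -0.317]
 [-0.855  0.521]]
stand [0.651 0.02  0.194 0.247] [[ 0.004 -1.623]
 [-0.203  2.052]
 [ 0.778  0.135]
 [-0.359 -0.424]]
stand [0.644 0.016 0.196 0.254] [[-2.939 -1.392]
 [-1.668 -0.883]
 [-1.806 -1.861]
 [-2.919 -0.637]
 [-3.613 -2.55 ]
 [-4.072  0.945]
 [-0.655  0.326]
 [-1.832  0.069]]
[[232.918 174.776]
 [281.136 161.084]] [[345.558 248.646]
 [308.746 288.824]] bar ends [[215.73  175.929]
 [295.238 153.402]]
jar [0.706 0.375 0.   ] [0.679 0.356 0.1  ] bottle [ 0.682 -0.385  0.   ] [ 0.67  -0.396  0.   ] shim [0.43  0.239 0.01 ]
jar top [0.698 0.367 0.12 ] bottle top [ 0.672 -0.377  0.19 ] [ 0.682 -0.375  0.19 ]
```

```bash
cat >> h.py <<'E'
from rig import env
from scipy.spatial.transform import Rotation as Ro
def pose(yaw,lean):
    w=np.array([np.cos(yaw),np.sin(yaw),0]); l=np.array([-w[1],w[0],0]); th=np.radians(lean)
    z=np.sin(th)*w+np.array([0,0,-np.cos(th)]); return np.c_[np.cross(l,z),l,z]
def row(p,R,o=None):
    o=o or env.observe(); R0=np.array(o["tool_rot"]); p0=np.array(o["position"])
    d=R0.T@(np.array(p)-p0)/.75; a=Ro.from_matrix(R0.T@R).as_rotvec()/np.pi
    print(np.round(d,4).tolist(),np.round(a,4).tolist(), "mm",np.linalg.norm(d)*750,"deg",np.linalg.norm(a)*180)
E
python3 - <<'E'
from h import *
row([.402,-.271,.15],pose(-.16,30))
E
```

```text
[-0.6326, -0.8666, 0.1086] [-0.0191, -0.1661, -0.0698] mm 808.7729625552807 deg 32.611761530067085
```

Emit:
jog_arm:
  deltas: [-0.633,-0.867,0.02,-0.019,-0.166,-0.07,-1,-0.633,-0.867,0.02,-0.019,-0.166,-0.07,-1,-0.633,-0.867,0.02,-0.019,-0.166,-0.07,-1,-0.633,-0.867,0.02,-0.019,-0.166,-0.07,-1,-0.633,-0.867,0.02,-0.019,-0.166,-0.07,-1,-0.633,-0.867,0.02,-0.019,-0.166,-0.07,-1,-0.633,-0.867,0.02,-0.019,-0.166,-0.07,-1,-0.633,-0.867,0.02,-0.019,-0.166,-0.07,-1,-0.633,-0.867,0.02,-0.019,-0.166,-0.07,-1,-0.633,-0.867,0.02,-0.019,-0.166,-0.07,-1]
  grip_force: 80

```text
time_s: 0.93
position: [0.3014, 0.1317, 0.2237]
tool_rot: [[-0.856, 0.158, 0.492], [0.138, 0.987, -0.078], [-0.498, 0.001, -0.867]]
ft_force: [2.1, 0.3, -0.5]
grip_width: 0.0855
```

```bash
python3 - <<'E'
from h import *
o=env.observe();print(o["q"],o["position"],o["time_s"]);row([.402,-.271,.15],pose(-.16,30))
E
```

```text
[ 10.4674914  -10.6422292  119.51303879 -13.94712512  43.55205795
 -62.64473509] [0.30143173 0.13169187 0.22374117] 0.9333
[-0.1397, -0.509, 0.1931] [0.0004, -0.0007, 0.0002] mm 421.5595803487621 deg 0.15638573476264314
```

Emit:
jog_arm:
  deltas: [-0.14,-0.509,0.193,0,0,0,-1,-0.14,-0.509,0.193,0,0,0,-1,-0.14,-0.509,0.193,0,0,0,-1,-0.14,-0.509,0.193,0,0,0,-1,-0.14,-0.509,0.193,0,0,0,-1,-0.14,-0.509,0.193,0,0,0,-1,-0.14,-0.509,0.193,0,0,0,-1,-0.14,-0.509,0.193,0,0,0,-1,-0.14,-0.509,0.193,0,0,0,-1,-0.14,-0.509,0.193,0,0,0,-1,-0.14,-0.509,0.193,0,0,0,-1,-0.14,-0.509,0.193,0,0,0,-1]

```text
time_s: 1.93
position: [0.3979, -0.2543, 0.1522]
tool_rot: [[-0.857, 0.16, 0.491], [0.139, 0.987, -0.078], [-0.497, 0.002, -0.868]]
ft_force: [1.2, 0.1, 0.9]
grip_width: 0.0853
```

```bash
python3 - <<'E'
from h import *
import cv2
o=env.observe();print(o["q"],o["position"],o["time_s"]);row([.402,-.271,.05],pose(-.16,30));row([.402,-.271,.008],pose(-.16,30))
cv2.imwrite("pics/s1.png",cv2.convertScaleAbs(cv2.resize(eyes.get_image("scene")[130:350,80:330,::-1],None,fx=3,fy=2.7),alpha=1.3))
E
```

```text
[ -59.90783548   11.28571739  112.61460383   35.22956542   41.9107699
 -164.40794341] [ 0.39785478 -0.25431451  0.15216799] 1.9333
[0.0598, -0.0213, 0.1227] [0.0004, -0.0012, -0.0003] mm 103.6044772704568 deg 0.23915603319336903
[0.0876, -0.0214, 0.1713] [0.0004, -0.0012, -0.0003] mm 145.18952880119704 deg 0.23915603319336903
```

View pics/s1.png

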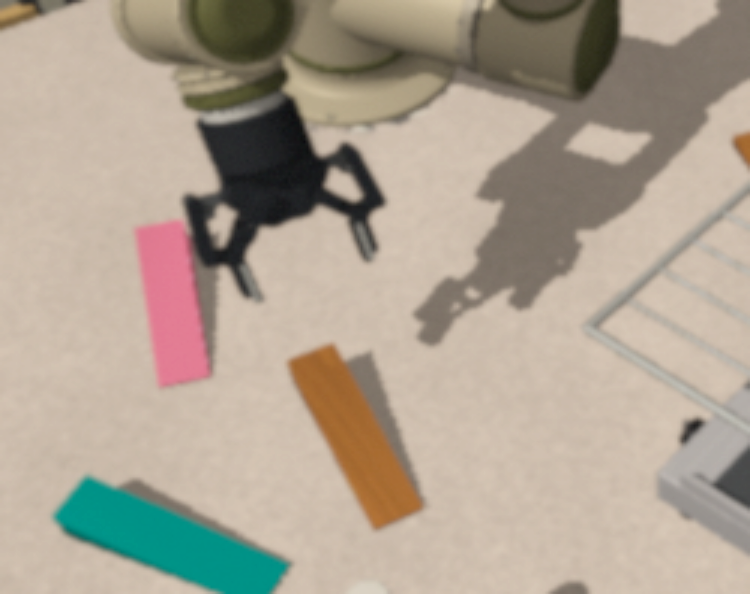

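The bare picture shows the gripper above the wedge's thick end (wedge at crop 355,440). Joint 6 is close to its limit, so I'll take the half-turned grasp.

Emit:
jog_arm:
  deltas: [0,0,0,0,0,0.46,-1,0,0,0,0,0,0.46,-1,0,0,0,0,0,0.46,-1,0,0,0,0,0,0.46,-1,0,0,0,0,0,0.46,-1,0,0,0,0,0,0.46,-1,0,0,0,0,0,0.46,-1,0,0,0,0,0,0.46,-1,0,0,0,0,0,0.46,-1,0,0,0,0,0,0.46,-1,0,0,0,0,0,0.46,-1,0,0,0,0,0,0.46,-1]

```text
time_s: 2.98
position: [0.398, -0.2518, 0.1528]
tool_rot: [[0.055, 0.87, 0.491], [0.997, -0.019, -0.077], [-0.058, 0.493, -0.868]]
ft_force: [-0.1, 0.0, -0.3]
grip_width: 0.0856
```

Emit:
jog_arm:
  deltas: [0,0,0,0,0,0.46,-1,0,0,0,0,0,0.46,-1,0,0,0,0,0,0.46,-1,0,0,0,0,0,0.46,-1,0,0,0,0,0,0.46,-1,0,0,0,0,0,0.46,-1,0,0,0,0,0,0.46,-1,0,0,0,0,0,0.46,-1,0,0,0,0,0,0.46,-1,0,0,0,0,0,0.46,-1,0,0,0,0,0,0.46,-1,0,0,0,0,0,0.46,-1]

```text
time_s: 3.98
position: [0.398, -0.2518, 0.1528]
tool_rot: [[0.87, 0.054, 0.491], [0.106, -0.991, -0.077], [0.482, 0.119, -0.868]]
ft_force: [-0.6, -0.2, 0.3]
grip_width: 0.0853
```

```bash
cat >> h.py <<'E'
def pose(yaw,lean):
    w=np.array([np.cos(yaw),np.sin(yaw),0]); l=np.array([w[1],-w[0],0]); th=np.radians(lean)
    z=np.sin(th)*w+np.array([0,0,-np.cos(th)]); return np.c_[np.cross(l,z),l,z]
E
python3 - <<'E'
from h import *
o=env.observe();print(o["q"],o["position"],o["time_s"]);row([.402,-.271,.06],pose(-.16,30));row([.402,-.271,.008],pose(-.16,30))
E
```

```text
[-59.67831187  11.08572874 112.75222184  35.15157952  41.87956474
   1.76309793] [ 0.39802742 -0.25177545  0.15278091] 3.9833
[-0.0577, 0.011, 0.112] [-0.0007, 0.0012, 0.0781] mm 94.83491891781048 deg 14.054034524132172
[-0.0912, 0.0027, 0.1721] [-0.0007, 0.0012, 0.0781] mm 146.1057028043911 deg 14.054034524132172
```

Emit:
jog_arm:
  deltas: [-0.058,0.011,0.112,0,0,0.078,-1,-0.058,0.011,0.112,0,0,0.078,-1,-0.058,0.011,0.112,0,0,0.078,-1,-0.058,0.011,0.112,0,0,0.078,-1,-0.066,0.009,0.127,0,0,0.078,-1,-0.074,0.007,0.142,0,0,0.078,-1,-0.082,0.005,0.157,0,0,0.078,-1,-0.089,0.003,0.169,0,0,0.078,-1,-0.089,0.003,0.169,0,0,0.078,-1,-0.089,0.003,0.169,0,0,0.078,-1]

```text
time_s: 4.82
position: [0.4027, -0.2716, 0.0119]
tool_rot: [[0.857, -0.152, 0.491], [-0.131, -0.988, -0.078], [0.498, 0.002, -0.867]]
ft_force: [-0.2, -0.2, 0.0]
grip_width: 0.0856
```

```bash
python3 - <<'E'
from h import *
import cv2
o=env.observe();print(o["q"],o["position"],o["time_s"]);row([.402,-.271,.008],pose(-.16,30))
a=cv2.resize(eyes.get_image("scene")[210:340,140:250,::-1],None,fx=4,fy=4)
b=cv2.resize(eyes.get_image("top")[160:260,310:400,::-1],None,fx=4,fy=4)
c=np.zeros((520,800,3),np.uint8); c[:,:440]=a; c[:400,440:]=b
cv2.imwrite("pics/s2.png",cv2.convertScaleAbs(c,alpha=1.5))
E
```

```text
[-60.65976203  30.70664603 120.23945575  68.79385825  24.75180149
 -24.78745269] [ 0.40273257 -0.27155487  0.01186204] 4.8167
[-0.0035, -0.0006, 0.0039] [-0.0005, 0.0009, 0.0024] mm 3.969875285128728 deg 0.46108478225282035
```

View pics/s2.png

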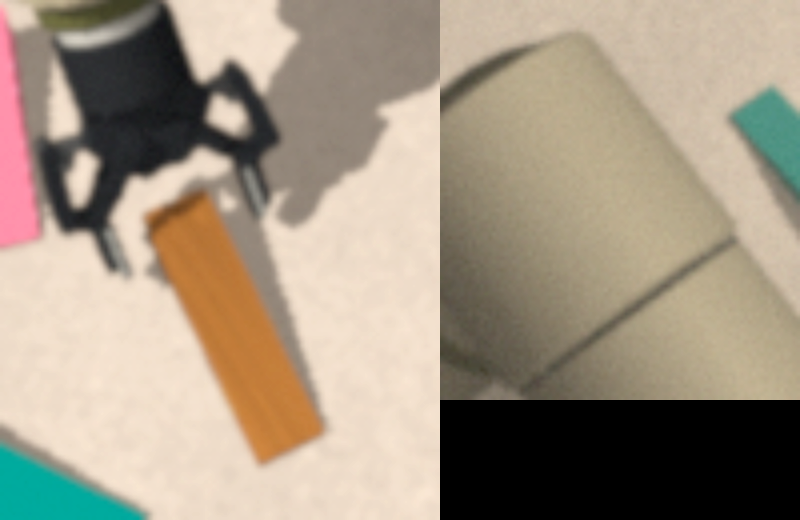

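The fingers straddle the thick end (crop 155–215, 205) with even gaps on both sides, so I'll close.

Emit:
jog_arm:
  deltas: [-0.004,0,0.005,0,0,0,-1,-0.004,0,0.005,0,0,0,-1,-0.004,0,0.005,0,0,0,1,-0.004,0,0.005,0,0,0,1,-0.004,0,0.005,0,0,0,1,-0.004,0,0.005,0,0,0,1,-0.004,0,0.005,0,0,0,1,-0.004,0,0.005,0,0,0,1,-0.004,0,0.005,0,0,0,1,-0.004,0,0.005,0,0,0,1,-0.004,0,0.005,0,0,0,1,-0.004,0,0.005,0,0,0,1]
  grip_force: 80

```text
time_s: 5.92
position: [0.4017, -0.2715, 0.0069]
tool_rot: [[0.857, -0.153, 0.491], [-0.132, -0.988, -0.079], [0.497, 0.003, -0.867]]
ft_force: [-3.8, 1.2, 8.1]
grip_width: 0.0426
```

```bash
python3 - <<'E'
from h import *
import cv2
o=env.observe();print(o["position"],o["time_s"])
cv2.imwrite("pics/s3.png",cv2.convertScaleAbs(cv2.resize(eyes.get_image("scene")[210:340,140:250,::-1],None,fx=4,fy=4),alpha=1.5))
E
```

```text
[ 0.40166476 -0.27152163  0.00688797] 5.9167
```

View pics/s3.png

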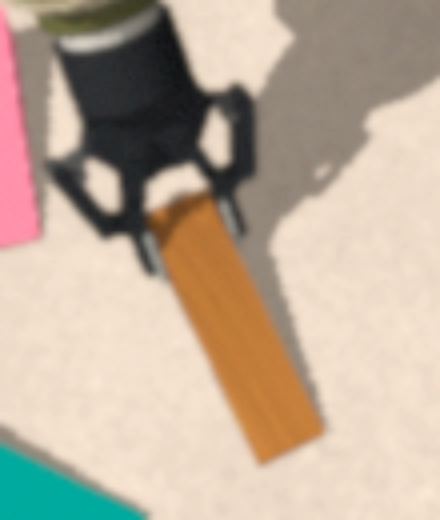

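```bash
python3 - <<'E'
from h import *
row([.4017,-.2715,.022],pose(-.16,30))
row([.405,-.033,.022],pose(.196,30))
E
```

```text
[0.01, -0.0, -0.0174] [-0.0002, 0.0009, 0.0021] mm 15.09739811445796 deg 0.4154128793068419
[-0.028, -0.3149, -0.0402] [0.0563, 0.001, -0.0961] mm 239.0379399752909 deg 20.04761960638828
```

Emit:
jog_arm:
  deltas: [0.01,0,-0.017,0,0,0,1,0.01,0,-0.017,0,0,0,1,0.003,-0.057,-0.021,0.009,0,-0.016,1,-0.003,-0.108,-0.025,0.019,0,-0.032,1,-0.01,-0.16,-0.028,0.028,0,-0.048,1,-0.016,-0.213,-0.032,0.038,0,-0.064,1,-0.022,-0.265,-0.036,0.047,0,-0.08,1,-0.028,-0.315,-0.04,0.056,0.001,-0.096,1,-0.028,-0.315,-0.04,0.056,0.001,-0.096,1,-0.028,-0.315,-0.04,0.056,0.001,-0.096,1,-0.028,-0.315,-0.04,0.056,0.001,-0.096,1]

```text
time_s: 6.88
position: [0.4054, -0.0334, 0.0213]
tool_rot: [[0.85, 0.194, 0.49], [0.169, -0.981, 0.096], [0.499, 0.001, -0.866]]
ft_force: [0.4, 0.1, -0.5]
grip_width: 0.0431
```

```bash
python3 - <<'E'
from h import *
import cv2
o=env.observe();print(o["q"],o["position"],o["tool_rot"],o["time_s"])
p=o["position"];row([p[0],p[1],.0075],pose(.196,30))
cv2.imwrite("pics/s4.png",cv2.convertScaleAbs(cv2.resize(eyes.get_image("scene")[130:330,230:480,::-1],None,fx=3,fy=3),alpha=1.3))
cv2.imwrite("pics/t4.png",cv2.convertScaleAbs(cv2.resize(eyes.get_image("top")[30:280,150:400,::-1],None,fx=2.4,fy=2.4),alpha=1.5))
E
```

```text
[-36.10485912  26.78492066 134.04639308  95.56643819  21.6184248
 -49.19178156] [ 0.40541989 -0.03339111  0.02130844] [[ 8.49827200e-01  1.94213236e-01  4.89974437e-01]
 [ 1.68546734e-01 -9.80959164e-01  9.64941262e-02]
 [ 4.99385351e-01  5.80257891e-04 -8.66379787e-01]] 6.8833
[-0.0092, -0.0, 0.016] [0.0002, 0.0002, -0.0001] mm 13.808435253544028 deg 0.06109218304707052
```

View pics/s4.png

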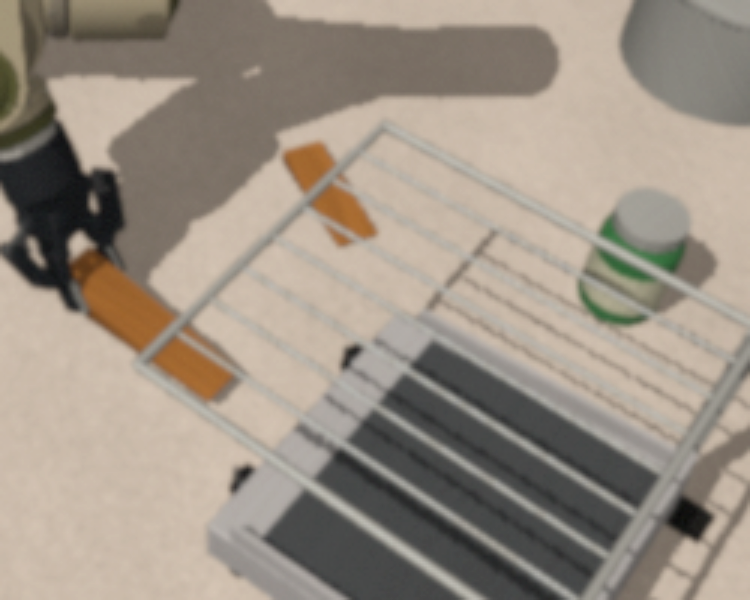

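View pics/t4.png

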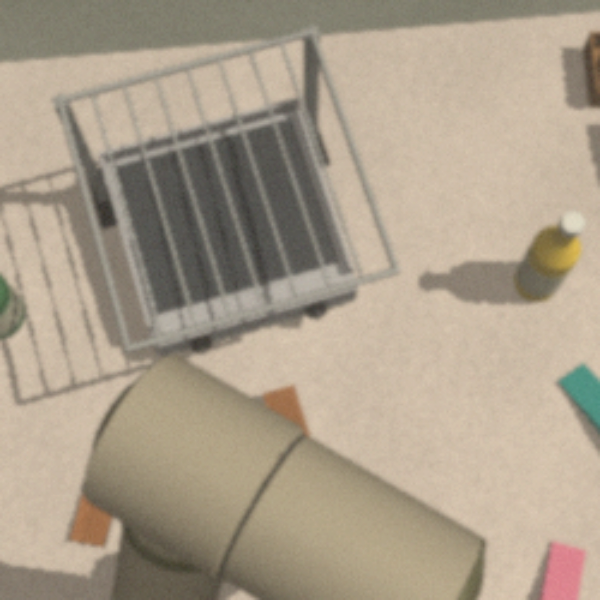

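```bash
python3 - <<'E'
from h import *
import cv2
cv2.imwrite("pics/s5.png",cv2.convertScaleAbs(eyes.get_image("scene")[:,:,::-1],alpha=1.3))
cv2.imwrite("pics/t5.png",cv2.convertScaleAbs(eyes.get_image("top")[:,:,::-1],alpha=1.5))
E
```

```text
(no output)
```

View pics/s5.png

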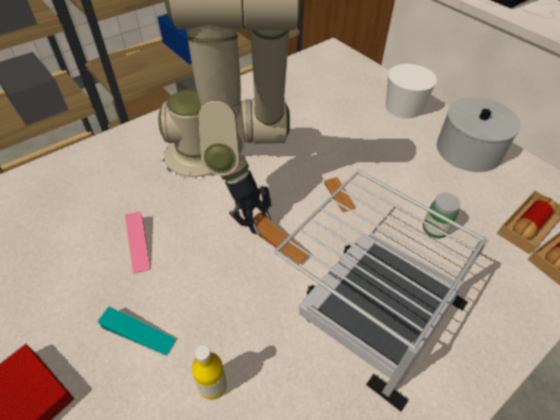

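View pics/t5.png

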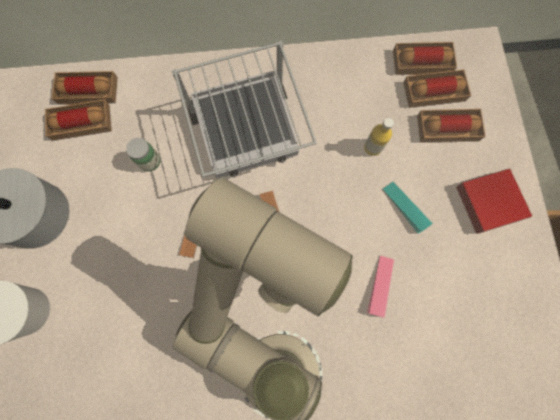

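The wedge is held and lined up: its thin end is at top (270,198), pointing at the middle of the bar. The arm is well clear of the rack, so I'll lower and slide forward.

Emit:
jog_arm:
  deltas: [-0.004,0,0.008,0,0,0,1,-0.009,0,0.016,0,0,0,1,-0.009,0,0.016,0,0,0,1,0.014,0,0.029,0,0,0,1,0.037,0,0.042,0,0,0,1,0.06,0,0.056,0,0,0,1,0.083,0,0.069,0,0,0,1,0.106,0,0.082,0,0,0,1,0.129,0,0.096,0,0,0,1,0.147,0,0.106,0,0,0,1,0.147,0,0.106,0,0,0,1]

```text
time_s: 8.0
position: [0.5403, -0.0073, 0.008]
tool_rot: [[0.849, 0.194, 0.492], [0.169, -0.981, 0.096], [0.501, 0.001, -0.865]]
ft_force: [0.2, -1.2, -0.5]
grip_width: 0.043
```

```bash
python3 - <<'E'
from h import *
import cv2
o=env.observe();print(o["q"],o["position"],o["ft_force"],o["time_s"])
cv2.imwrite("pics/s6.png",cv2.convertScaleAbs(cv2.resize(eyes.get_image("scene")[130:330,230:480,::-1],None,fx=3,fy=3),alpha=1.3))
cv2.imwrite("pics/t6.png",cv2.convertScaleAbs(cv2.resize(eyes.get_image("top")[30:280,150:400,::-1],None,fx=2.4,fy=2.4),alpha=1.5))
E
```

```text
[-20.8937637   32.95221182 113.88970678  66.19213157  16.86146638
  -3.76244245] [ 0.54025099 -0.00732019  0.00798747] [ 0.18987857 -1.18981363 -0.51601443] 8.0
```

View pics/s6.png

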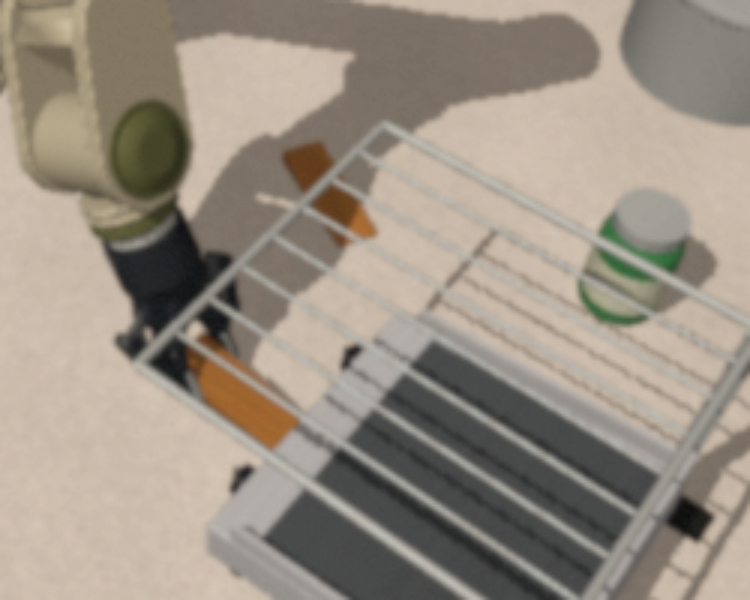

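View pics/t6.png

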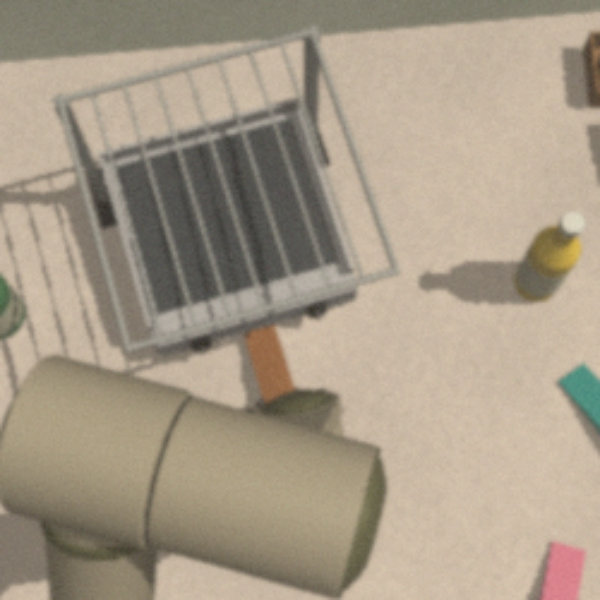

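Thin end is at crop (262,330), just under the bar and midway between the knobs (201 and 317). I'll continue pushing with the wedge gripped.

Emit:
jog_arm:
  deltas: [0.009,0,0.005,0,0,0,1,0.018,0,0.0105,0,0,0,1,0.027,0,0.0155,0,0,0,1,0.036,0,0.021,0,0,0,1,0.045,0,0.026,0,0,0,1,0.054,0,0.031,0,0,0,1,0.063,0,0.0365,0,0,0,1,0.072,0,0.0415,0,0,0,1,0.081,0,0.047,0,0,0,1,0.081,0,0.047,0,0,0,1]

```text
time_s: 8.93
position: [0.6049, 0.0068, 0.007]
tool_rot: [[0.851, 0.194, 0.487], [0.168, -0.981, 0.098], [0.497, -0.002, -0.868]]
ft_force: [-1.9, 1.9, 1.4]
grip_width: 0.0428
```

```bash
python3 - <<'E'
from h import *
import cv2
o=env.observe();print(o["q"],o["position"],o["ft_force"],o["time_s"])
cv2.imwrite("pics/s7.png",cv2.convertScaleAbs(cv2.resize(eyes.get_image("scene")[130:330,230:480,::-1],None,fx=3,fy=3),alpha=1.3))
cv2.imwrite("pics/t7.png",cv2.convertScaleAbs(cv2.resize(eyes.get_image("top")[30:280,150:400,::-1],None,fx=2.4,fy=2.4),alpha=1.5))
E
```

```text
[-16.37566183  36.05857989 103.52981457  45.49703746  18.94028101
  21.74678402] [0.60488786 0.00684989 0.00700004] [-1.90339065  1.88197864  1.3513038 ] 8.9333
```

View pics/s7.png

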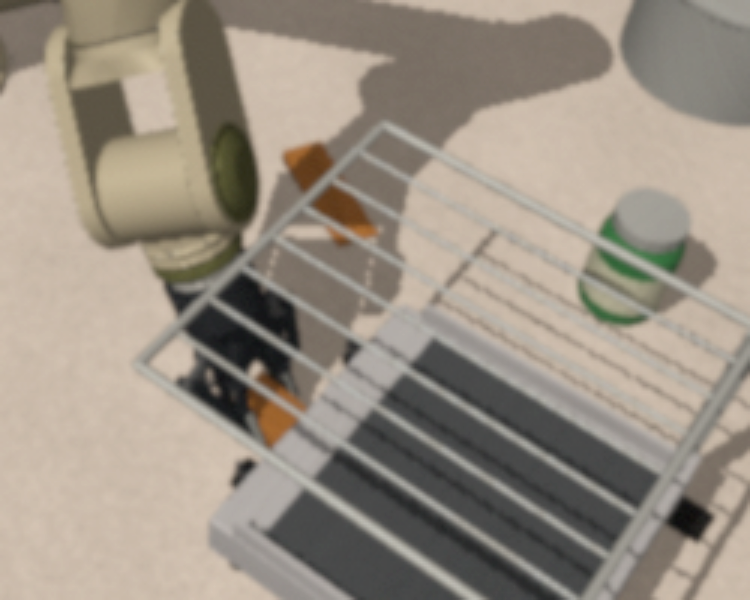

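View pics/t7.png

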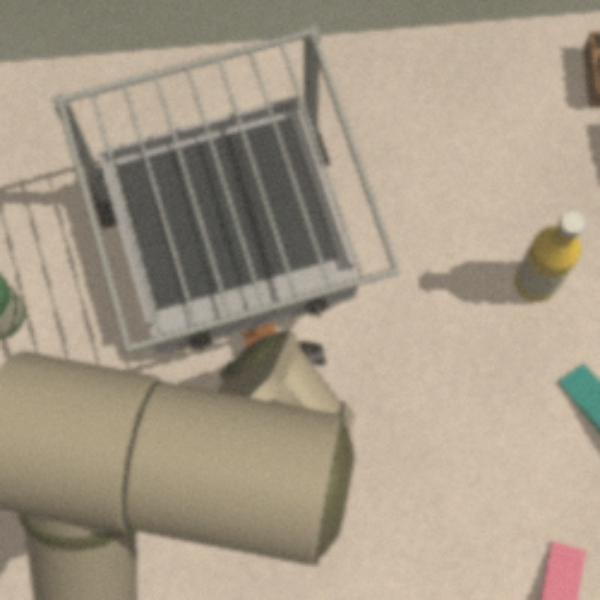

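```bash
python3 - <<'E'
from h import *
import cv2
im=eyes.get_image("scene")[200:310,280:390,::-1]
c=cv2.convertScaleAbs(cv2.resize(im,None,fx=5.4,fy=5.4,interpolation=2),alpha=1.4); cv2.imwrite("pics/s8.png",c)
s=cv2.imread("pics/scene0.png")[200:310,280:390]; cv2.imwrite("pics/s8o.png",cv2.convertScaleAbs(cv2.resize(s,None,fx=5.4,fy=5.4,interpolation=2),alpha=1.4))
o=env.observe();print(o["position"],o["ft_force"],o["time_s"])
q=(.646,.015,.196)
for cx in(0,.01,.02): print(cx,(proj("scene",tf(q,[[cx-.09,.022,.038],[cx-.09,-.022,.038]]))-[280,200])*5.4)
for h in (.02,.0344): print(h,(proj("scene",tf(q,[[-.021,.08,h+.023],[-.021,-.08,h+.023],[-.005,-.14,h+.046],[-.005,.14,h+.046]]))-[280,200])*5.4)
E
```

```text
[0.60490372 0.00682468 0.00696185] [-7.48404535  1.69636279  4.14724802] 9.0833
0 [[171.76037186 273.32204462]
 [116.44860829 329.94633843]]
0.01 [[187.91088683 284.20536081]
 [132.71958012 341.25096858]]
0.02 [[204.17654202 295.16626631]
 [149.10886359 352.63779844]]
0.02 [[355.40077059 269.08589298]
 [156.67554672 486.513682  ]
 [104.73676057 573.13501072]
 [456.99773561 184.05406787]]
0.0344 [[359.22988072 251.95660539]
 [158.7225138  470.33906556]
 [106.32299045 557.03305354]
 [461.78610575 166.19881163]]
```

View pics/s8.png

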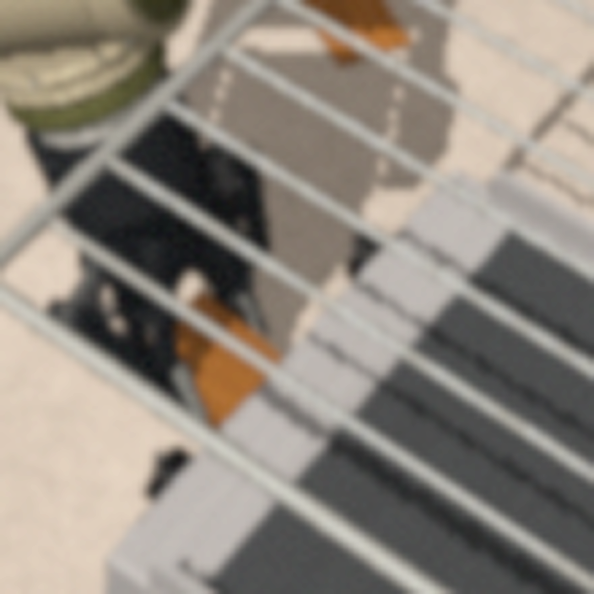

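View pics/s8o.png

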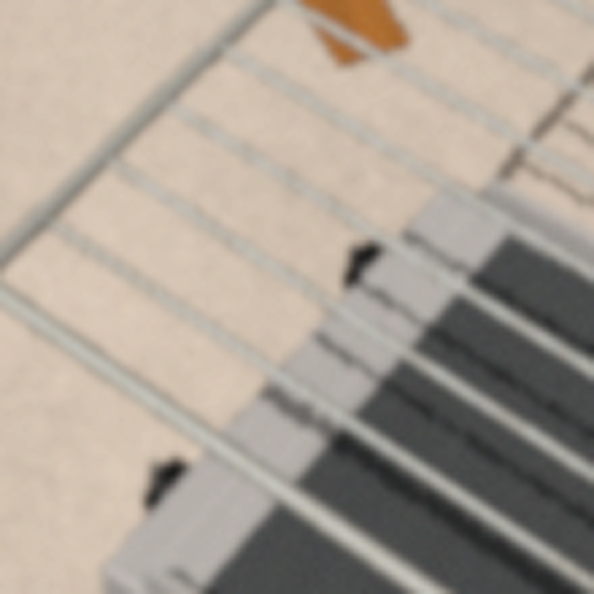

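Griddle has partly risen (knob moved up about 10 px of 17), wedge about 25 mm short. Steady push is about 7.5 N. I'll open, back out along the tool axis, shut the fingers, and finish from behind.

Emit:
jog_arm:
  deltas: [0,0,0,0,0,0,-1,0,0,0,0,0,0,-1,0,0,0,0,0,0,-1,0,0,0,0,0,0,-1,0,0,0,0,0,0,-1,0,0,0,0,0,0,-1,0,0,-0.02,0,0,0,-1,0,0,-0.05,0,0,0,-1,0,0,-0.08,0,0,0,-1,0,0,-0.107,0,0,0,-1,0,0,-0.107,0,0,0,1,0,0,-0.107,0,0,0,1]

```text
time_s: 10.08
position: [0.5676, -0.0009, 0.0776]
tool_rot: [[0.849, 0.194, 0.491], [0.168, -0.981, 0.097], [0.501, 0.001, -0.866]]
ft_force: [0.4, -0.1, -0.3]
grip_width: 0.064
```

```bash
python3 - <<'E'
from h import *
import cv2
o=env.observe();print(o["q"],o["position"],o["ft_force"],o["grip_width"],o["time_s"])
im=eyes.get_image("scene")[200:310,280:390,::-1]
c=cv2.convertScaleAbs(cv2.resize(im,None,fx=5.4,fy=5.4,interpolation=2),alpha=1.4); cv2.imwrite("pics/s9.png",c)
d=np.array([np.cos(.196),np.sin(.196)]);b=np.array([.646,.015]); l=np.array([-d[1],d[0]])
print("rel",(o["position"][:2]-b)@d,(o["position"][:2]-b)@l)
for X,z in((-.105,.06),(-.105,.018)): row([*(b+X*d),z],pose(.196,30))
E
```

```text
[-18.7724956   26.03007071 106.26247056  35.64094463  25.36072936
  30.52429301] [ 0.56758321 -0.00093732  0.07758892] [ 0.3930274  -0.14857933 -0.29644946] 0.06403164056703495 10.0833
rel -0.0800191270016032 -0.00036070196490025
[-0.04, -0.0003, 0.0027] [0.0001, 0.0001, -0.0002] mm 30.066292752285033 deg 0.036044325366240436
[-0.068, -0.0003, 0.0512] [0.0001, 0.0001, -0.0002] mm 63.82779016331005 deg 0.036044325366240436
```

View pics/s9.png

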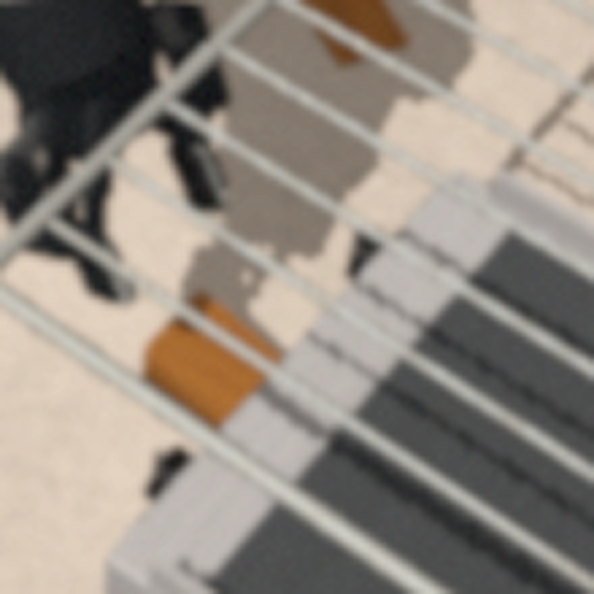

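Released: thick end corners at (203,293) and (150,348), so the wedge centre is about +19 mm and laterally centred; it stays put. I'll close the fist and go down behind it.

Emit:
jog_arm:
  deltas: [-0.02,0,0.001,0,0,0,1,-0.04,0,0.003,0,0,0,1,-0.04,0,0.003,0,0,0,1,-0.04,0,0.003,0,0,0,1,-0.04,0,0.003,0,0,0,1,-0.05,0,0.02,0,0,0,1,-0.06,0,0.037,0,0,0,1,-0.068,0,0.051,0,0,0,1,-0.068,0,0.051,0,0,0,1,-0.068,0,0.051,0,0,0,1]

```text
time_s: 10.97
position: [0.5433, -0.0055, 0.0182]
tool_rot: [[0.85, 0.195, 0.49], [0.168, -0.981, 0.098], [0.499, -0.001, -0.867]]
ft_force: [-0.6, 0.4, -0.2]
grip_width: 0.0005
```

```bash
python3 - <<'E'
from h import *
import cv2
o=env.observe();print(o["position"],o["ft_force"],o["grip_width"],o["time_s"])
im=eyes.get_image("scene")[200:310,280:390,::-1]
c=cv2.convertScaleAbs(cv2.resize(im,None,fx=5.4,fy=5.4,interpolation=2),alpha=1.4); cv2.imwrite("pics/s10.png",c)
E
```

```text
[ 0.54325334 -0.00550524  0.01822198] [-0.58235389  0.42304061 -0.23123915] 0.0004930709987226746 10.9667
```

View pics/s10.png

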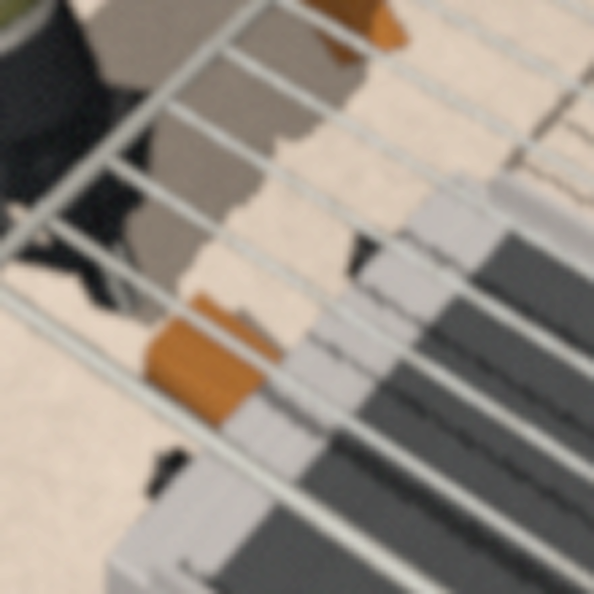

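Emit:
jog_arm:
  deltas: [0.0095,0,0.0055,0,0,0,1,0.019,0,0.011,0,0,0,1,0.026,0,0.015,0,0,0,1,0.031,0,0.018,0,0,0,1,0.036,0,0.021,0,0,0,1,0.041,0,0.024,0,0,0,1,0.041,0,0.024,0,0,0,1,0.041,0,0.024,0,0,0,1]

```text
time_s: 11.68
position: [0.5768, 0.0017, 0.0193]
tool_rot: [[0.85, 0.195, 0.49], [0.169, -0.981, 0.098], [0.499, -0.0, -0.866]]
ft_force: [-12.2, -0.6, 10.0]
grip_width: 0.0001
```

```bash
cat > look.py <<'E'
import sys
from h import *
import cv2
o=env.observe()
d=np.array([np.cos(.196),np.sin(.196)]);b=np.array([.646,.015]); l=np.array([-d[1],d[0]])
print(o["position"],"rel",(o["position"][:2]-b)@d,(o["position"][:2]-b)@l,o["ft_force"],"push",-o["ft_force"][:2]@d,o["time_s"])
im=eyes.get_image("scene")[200:310,280:390,::-1]
c=cv2.convertScaleAbs(cv2.resize(im,None,fx=5.4,fy=5.4,interpolation=2),alpha=1.4); cv2.imwrite(f"pics/{sys.argv[1]}.png",c)
E
python3 look.py s11
```

```text
[0.57677482 0.00173907 0.01927385] rel -0.0704822904017341 0.00047439759332453067 [-12.22561689  -0.60750803   9.96813737] push 12.109848706495471 11.6833
```

View pics/s11.png

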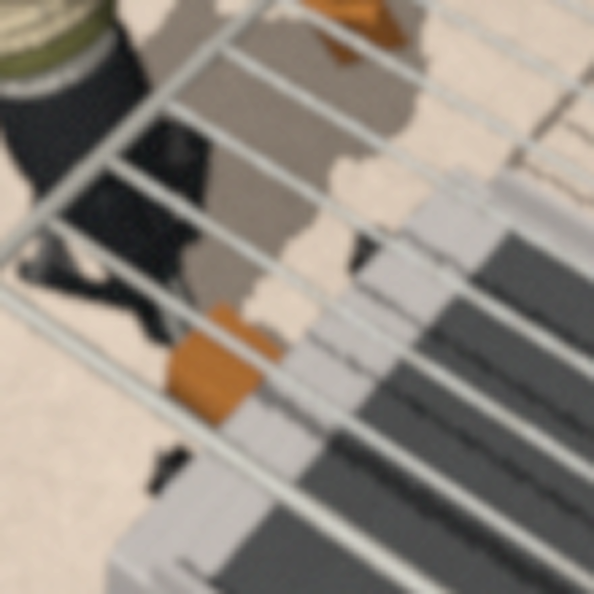

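Emit:
jog_arm:
  deltas: [0.004,0,0.002,0,0,0,1,0.0075,0,0.0045,0,0,0,1,0.011,0,0.0065,0,0,0,1,0.011,0,0.0065,0,0,0,1]

```text
time_s: 12.07
position: [0.5852, 0.0036, 0.0192]
tool_rot: [[0.85, 0.195, 0.489], [0.169, -0.981, 0.098], [0.498, -0.001, -0.867]]
ft_force: [-21.0, -4.6, 17.3]
grip_width: 0.0
```

```bash
python3 look.py s12
```

```text
[0.58521634 0.00356968 0.01923795] rel -0.0618458808360886 0.0006259991771124349 [-21.03608     -4.6298867   17.26279904] push 21.534969644930463 12.0667
```

View pics/s12.png

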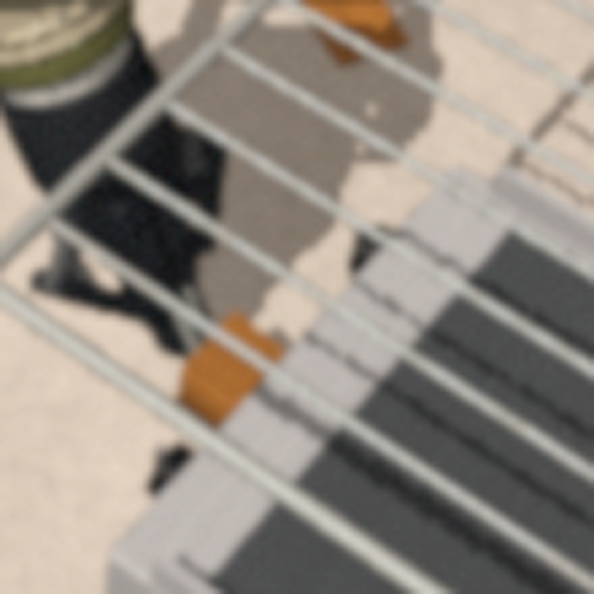

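Emit:
jog_arm:
  deltas: [0.0013,0,-0.0023,0,0,0,1,0.0036,0,-0.001,0,0,0,1,0.006,0,0.0004,0,0,0,1,0.006,0,0.0004,0,0,0,1]

```text
time_s: 12.45
position: [0.5858, 0.0042, 0.0197]
tool_rot: [[0.853, 0.195, 0.483], [0.169, -0.981, 0.098], [0.493, -0.002, -0.87]]
ft_force: [-40.8, -13.2, 21.7]
grip_width: 0.0002
```

```bash
python3 look.py s13
```

```text
[0.58577251 0.00420183 0.01969351] rel -0.06117725069756851 0.0011377308438002944 [-40.77598768 -13.16191706  21.67933485] push 42.55851692172434 12.45
```

View pics/s13.png

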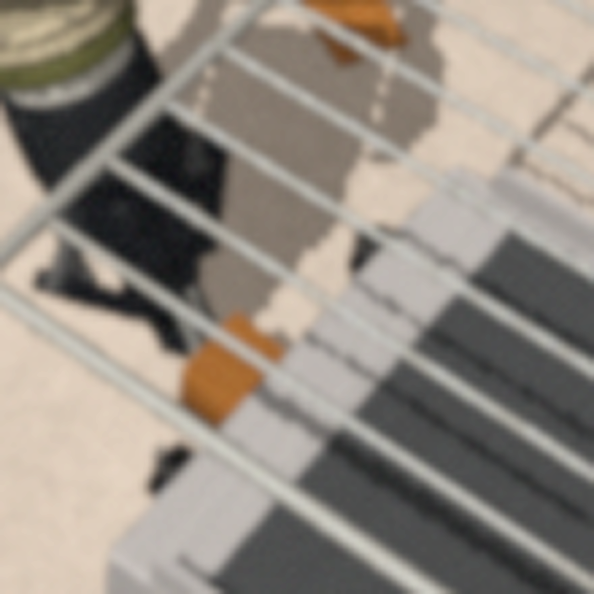

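The push has reached 42 N and the wedge has moved only 0.7 mm more, so it is jammed. I'll back away.

Emit:
jog_arm:
  deltas: [-0.009,0,-0.005,0,0,0,1,-0.023,0,-0.013,0,0,0,1,-0.046,0,-0.027,0,0,0,1,-0.07,0,-0.045,0,0,0,1,-0.092,0,-0.08,0,0,0,1,-0.092,0,-0.13,0,0,0,1,-0.092,0,-0.18,0,0,0,1,-0.092,0,-0.2,0,0,0,1,-0.092,0,-0.2,0,0,0,1,-0.092,0,-0.2,0,0,0,1]

```text
time_s: 13.33
position: [0.4594, -0.0227, 0.1168]
tool_rot: [[0.848, 0.194, 0.492], [0.169, -0.981, 0.095], [0.502, 0.002, -0.865]]
ft_force: [0.1, -0.9, -0.2]
grip_width: 0.0002
```

```bash
python3 look.py s14; python3 - <<'E'
from h import *
import cv2
cv2.imwrite("pics/s15.png",cv2.convertScaleAbs(eyes.get_image("scene")[:,:,::-1],alpha=1.3))
q=(.646,.015,.196)
for cx in(.03,.04,.05): print(cx,(proj("scene",tf(q,[[cx-.09,.022,.038],[cx-.09,-.022,.038]]))-[280,200])*5.4)
E
```

```text
[ 0.45939708 -0.02267826  0.11677284] rel -0.19036785569303985 -0.0006164044992813361 [ 0.06731994 -0.89867011 -0.1553538 ] push 0.10898275560896599 13.3333
0.03 [[220.55857312 306.20559383]
 [165.61775383 364.10772785]]
0.04 [[237.05823357 317.32418801]
 [182.24756493 375.6616698 ]]
0.05 [[253.67679488 328.52290567]
 [198.99963034 387.30055072]]
```

View pics/s14.png

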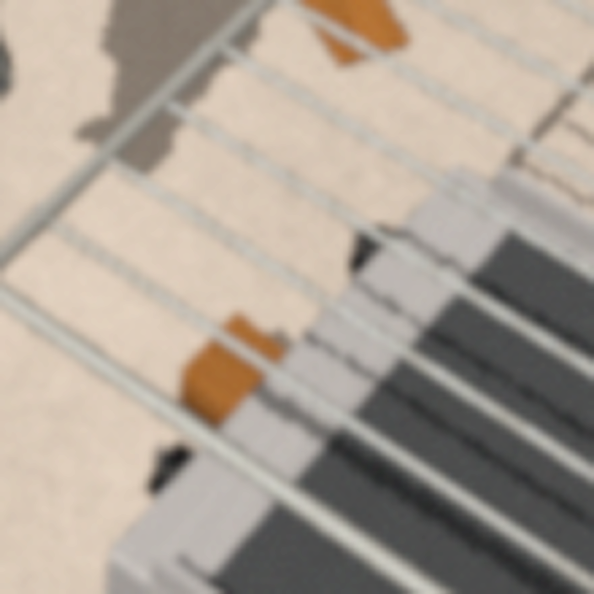

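View pics/s15.png

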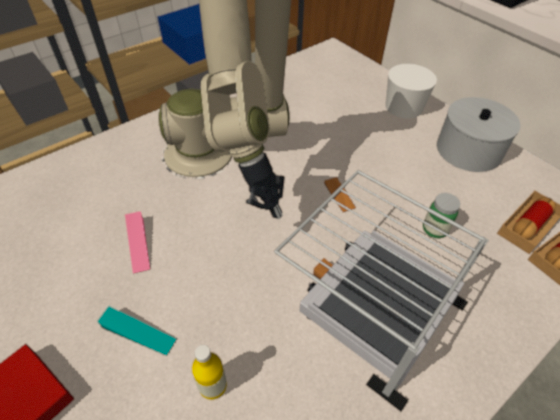

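The wedge stayed in place after I backed off: corners at crop (240,315) and (185,370), centre about +41 mm. Shim, jar and bottle haven't moved, and the arm is clear. Handing in.

```bash
python3 -c "
from rig import close_job
print(close_job())"
```

```text
the job is handed in; nothing more can be done
None
```

The wedge is jammed under the middle of the griddle's front bar and the job is handed in, at about 13.5 s on the robot's clock. No verdict was reported.

**What I did:** I gripped the tall wedge by its thick end with the tool leaning 30°. I slid it flat under the bar until the griddle was partly raised, then let go. I finished the push with shut fingers against the thick end. The push force rose from 12 N to 21 N to about 42 N. In the last step the tool moved under 1 mm, so I took the wedge as jammed. That is harder than the suggested 20 to 25 N. It was a fingertip push and included about 20 N pressing down on the wedge.

**Last checks, after backing off:**
- **Wedge position:** its centre is about 41 mm behind the bar, within a few mm of its middle, and roughly square to it. It had not moved since the end of the push.
- **Griddle:** in the picture the front has risen by about the amount expected for level. I did not measure the bar's height or the contact force directly.
- **Other objects:** the shim, jar and bottle look unmoved in the scene view.
- **Robot:** it is clear, with no contact force.

**Disagreement:** the two cameras placed the stand about 10 to 15 mm apart, so I used a position between the two. The wedge's position is therefore good to several mm only.

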